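# Take the pressure cap off the laser chiller's coolant tank

## Robot

A 6-joint arm with a two-finger parallel gripper is mounted at the origin on the work surface. World frame = base frame: x ahead of the robot, y to its left, z up, the work surface at z = 0. Lengths are in m, angles in rad, forces in N, time in s.
With the tool pointing down it reaches from about 0.2 to 0.875 m from the base axis. Payload 3.4 kg.
Tool frame: the origin (TCP) lies between the finger pads; the fingertips stand 25 mm ahead of it and the grasp point (between the pads) lies 6 mm ahead of it (r.nose_length is the z of the fingertips in the tool frame, in m); z points along the fingers, y is the line along which they close (so a half turn about z gives the same grasp; the last joint's range is limited). The gripper opens to 94 mm and grips with 3 to 60 N. Pads are 16 mm wide; open, the fingers measure 119 mm over their backs; the gripper's body (75 mm by 177 mm) begins 78 mm behind the grasp point.
Start: joints at [1.163, 0.276, 1.505, -0, 1.361, -0.121], TCP at [0.163, 0.552, 0.23] pointing down, gripper open.
Joint ranges: [-2.89, 2.89], [-0.75, 2.08], [0.22, 2.7], [-1.18, 4.32], [0.11, 2.71], [-2.7, 2.7]. Speed limits (rad/s): [2.57, 2.57, 3.14, 3.14, 3.14, 3.14].

## Interface

Orientations are given as a unit quaternion [w, x, y, z].
In Python, from plant import r, gripper_to, inverse_kinematics, vision, models, telemetry gives the robot as it stands. Calls block until the motion is done:
- r.move_to(position, orientation): joint-space move of the TCP to a pose.
- r.move_l(position, rot=None, vel=0.15, guard=None): straight line of the TCP; rot=None keeps the orientation; vel is the mean speed in m/s. With guard (N) it stops when the force on the tool has changed by that much, and returns True; else False.
- r.movej(angles): joint-space move.
- gripper_to(opening, f_grip=None): finger opening in m; f_grip is the grip in N (None keeps the last); returns when the fingers have stopped.
- r.hold(seconds).
- inverse_kinematics(position, orientation): joint angles nearest the present ones, or None.
- vision.snapshot(name): name is "scene" or "side" or "wrist"; returns the picture (420x560x3 uint8, red, green, blue); there is no depth.
- vision.get_calibration(name): a dict with "fx", "fy", "cx", "cy" (pixels), "position" and "orientation" of the camera in the world. Camera axes: x right, y down, z forward; pixel columns grow to the right and rows downward; lengths in m; the calibration is good to about 2 mm. A picture is of the moment at which its call begins: read the wrist's pose just before it. get_calibration takes no time and is no camera call; for the wrist camera it gives the pose at the moment of the call.
A pose or a line that the arm cannot do raises r.PlanningError and nothing moves.
- r.sign_off(): hands the job in; it is judged then, once.
Trained networks look in the newest picture that a camera, given by its name, has taken for a name from the list of things; names that differ only in an ending like _2 or _b are one class to them, and where a whole thing is asked for, a point or a joint stands for the part that bears it (a point fixed in the world has none). Each returns a list of dicts, best first, with "score" (0 to 1); they miss things now and then, are a little off and sometimes report something else, mostly with a low value. They report only what shows in the picture. A call takes as long as a camera call. They do not tell look-alikes from the thing itself.
- models.boxes_of(thing, camera): "at" ([x, y, z] in m, in world coordinates, good to about 4 mm: the middle of the surface that is visible of it).
- models.regions_of(thing, camera): "pixels" (420x560 bool, what is visible of it).
- models.mark_of(thing, camera): "at" ([x, y, z] in m, in world coordinates, good to about 4 mm: a listed point, or the origin of a listed thing).
Readings, each from a call of its own:
- telemetry.current_t(): time.
- telemetry.current_joints(): joint angles.
- telemetry.current_dq(): joint speeds.
- telemetry.current_joint_efforts(): joint torques, N m.
- telemetry.current_ee_pos(): TCP position.
- telemetry.current_tool_rot(): TCP orientation.
- telemetry.current_wrist_force(): force on the tool from outside, world axes, zero at the start.
- telemetry.current_torque(): the same for the moment, N m.
- telemetry.current_opening(): finger opening in m.
- telemetry.current_finger_force(): force on a finger pad.
Only numpy, scipy, OpenCV 4.12 (cv2) and the standard library are available. Lean on these libraries where they do the work, as an engineer would, in place of code of your own. Each camera call takes 0.05 s, during which the arm holds its last target. There are 200 camera calls.

## Task

Open the coolant tank of the laser chiller: turn its orange pressure cap anticlockwise (seen from above), without pressing, until it comes up against its first stop, then press it straight down against its spring and, keeping it down, turn it past the stop until it comes free. Lift the cap off and set it down right way up inside the grey tray. Go gently: do not force the cap against its stops or ram it down, do not drop it, and leave the other things where they are.

Things in the scene. Friction and masses are not known exactly. Their poses are not given: they have to be found in the camera images.
- cap_center (a point): Orange pressure cap, about 150 g, 62 mm tall; point on its axis, half-way up; z up. Along x, an upright finger wing 50 mm long, 12 mm thick: from 1 mm below this point to the cap's top 31 mm above it. It stands on a 62 mm disc (1 to 7 mm below the point). Under it a steel stem, 26 mm across, to 31 mm below the point, with two lugs along +x and -x at its foot, 48 mm over both, 8 mm wide, 6 mm high.
- tank: Fixed white coolant tank, 200 x 200 x 118 mm; origin at the centre of its underside, on the table, z up. The cap's neck stands at its centre. Open direction: the tank's x axis, shown by two green marks on its top. The cap comes free when its wing (x axis, either way round) lies along the tank's x within 5 degrees; a hard end stop lies about 4 degrees past that. At the start the wing is 68 to 84 degrees clockwise of it.
- neck (a point): Centre of the mouth of the black filler neck, 166 mm above the table, 76 mm across. In it a spring seal holds the unpressed cap's lugs up against a slotted steel plate with about 8 N (0.6 N more per mm pressed). The hidden first stop blocks the unpressed cap with the wing 41 to 58 degrees short of the open direction, differing from tank to tank. Free turning takes up to 0.2 N m, less if the hand bears down a little; 0.4 N m against a stop is plenty.
- tray_floor (a point): Fixed grey open tray, 160 x 160 mm, walls 22 mm high and 4 mm thick; this point is the centre of its inner floor, 5 mm above the table.
- spool_center (a point): Bystander: filament spool lying flat, black flanges 150 mm across, green filament, 50 mm high; its centre.
- bottle_center (a point): Bystander: white bottle with blue cap, 56 mm across, 150 mm tall; half-way up.
- bracket_center (a point): Bystander: green printed angle bracket, 70 x 50 mm, 58 mm high; point 25 mm above the centre of its foot.
- driver_grip (a point): Bystander: screwdriver with red handle, lying on the table at the robot's right; middle of its handle.
- cap: The same orange cap; origin on its axis at the foot of its stem. To pass the first stop it must be pressed down 2.5 to 6.5 mm (differs from tank to tank, cannot be seen); it bottoms hard 3 mm beyond that, so feel for it: 15 N is always enough. It must stay pressed until nearly in the open direction; there the spring lifts it about 4 mm and it can be drawn straight up.
- stop_unit: Stop mechanism hidden inside the neck, which carries the first stop and the bottom that the pressed cap meets; origin on the neck's axis 120 mm above the table, axes as the tank's. This pose says nothing of where the first stop is in this tank: it can only be felt.
Mind the look-alikes: they are no part of the job. Of the things that look like the cap, the largest one is meant.

How it is judged:
On the way, in this order (a step that is already met when the one before it is completed fails the run):
1. the cap, not pressed down, is turned anticlockwise up against its first stop (34 to 60 degrees short of the open direction), so that the stop is felt (angle between the x axis of cap_center and the x axis of tank, either way round between 0.6 and 1.04 rad and z of cap_center in the frame of tank above 0.1735 m and contact force between cap and stop_unit above 2 N), for 0.05 s.
2. still at least 34 degrees short of the open direction, the cap is pressed down at least 2 mm (angle between the x axis of cap_center and the x axis of tank, either way round above 0.6 rad and z of cap_center in the frame of tank below 0.173 m), for 0.1 s.
3. the cap is lifted clear of the neck (z of cap_center in the frame of tank above 0.205 m and angle between cap_center's own z axis and vertical below 0.5 rad), for 0.1 s.
At the end, for the whole second after the job is handed in: The cap stands right way up (within 9 degrees) on the floor of the tray, its axis within 65 mm of the tray's centre, released and at rest (horizontal distance between cap_center and tray_floor below 0.065 m and z of cap_center in the frame of tray_floor between 0.025 and 0.036 m and angle between cap_center's own z axis and vertical below 0.15 rad and linear speed of cap below 0.02 m/s); the robot touches nothing.
It fails at once if the cap is forced against its stops or rammed down: more than 60 N in all between cap and tank (contact force between cap and tank above 60 N).
It fails at once if the cap is dropped or let fly: faster than 0.7 m/s while not held (linear speed of cap above 0.7 m/s and contact force between the fingers and cap below 0.1 N).
It fails at once if a bystander is moved more than 30 mm (distance of any of spool_center, bottle_center, bracket_center, driver_grip from where it was at the start of the episode above 0.03 m).
It also fails if it takes over 69 s, if anything falls off the work surface, if the arm or the gripper's body presses on something with over 40 N, if the wrist force passes 120 N, or if a joint passes its speed limit or range.

## Working session

There is one attempt and no reset: what is moved stays moved. The work goes in short steps, each a Python script; the robot and the scene stay as the last script left them, time stands still between calls to the robot, and variables do not carry over. Pictures are saved under pics/ and viewed, at most 10 in all, crops included, and the job is handed in when it is done.

```bash
mkdir -p pics; ls; python3 - <<'E'
from plant import r, vision, models, telemetry
import cv2,numpy as np
ims=[]
for c in ("scene","side"):
    im=vision.snapshot(c); ims.append(im)
    cv2.imwrite(f"pics/{c}0.png",im[:,:,::-1])
    for t in ("cap_center","neck","tank","tray_floor","spool_center","bottle_center","bracket_center","driver_grip"):
        print(c,t,[(np.round(d["at"],3).tolist(),round(d["score"],2)) for d in models.mark_of(t,c)][:4])
    k=vision.get_calibration(c);print({a:np.round(b,3).tolist() for a,b in k.items()})
print(telemetry.current_t())
E
```

```text
pics
scene cap_center [([0.571, 0.284, 0.023], 0.83), ([0.51, -0.028, 0.02], 0.7), ([0.528, 0.125, 0.176], 0.6)]
scene neck [([0.528, 0.128, 0.162], 0.6)]
scene tank [([0.532, 0.128, 0.002], 0.95), ([0.745, -0.147, 0.024], 0.46)]
scene tray_floor [([0.494, -0.173, 0.005], 0.76)]
scene spool_center [([0.757, 0.172, 0.024], 0.81), ([0.495, -0.178, 0.004], 0.46)]
scene bottle_center [([0.754, -0.018, 0.076], 0.77)]
scene bracket_center [([0.745, -0.151, 0.023], 0.73)]
scene driver_grip [([0.431, -0.379, 0.012], 0.68)]
{'fx': 390.652, 'fy': 390.652, 'cx': 279.737, 'cy': 204.579, 'position': [1.12, 0.009, 0.775], 'orientation': [-0.227, 0.621, 0.707, -0.25]}
side cap_center [([0.53, 0.121, 0.176], 0.69), ([0.566, 0.282, 0.019], 0.62)]
side neck [([0.531, 0.128, 0.165], 0.89)]
side tank [([0.53, 0.125, -0.0], 0.91)]
side tray_floor [([0.489, -0.173, 0.003], 0.66)]
side spool_center [([0.757, 0.168, 0.022], 0.72), ([0.489, -0.175, 0.006], 0.34)]
side bottle_center [([0.754, -0.028, 0.078], 0.6), ([0.531, 0.121, 0.176], 0.55)]
side bracket_center [([0.747, -0.149, 0.023], 0.9)]
side driver_grip [([0.43, -0.375, 0.017], 0.81)]
{'fx': 490.392, 'fy': 490.392, 'cx': 282.43, 'cy': 225.05, 'position': [0.47, 0.743, 1.019], 'orientation': [0.019, -0.07, 0.933, -0.352]}
0.9
```

View pics/scene0.png

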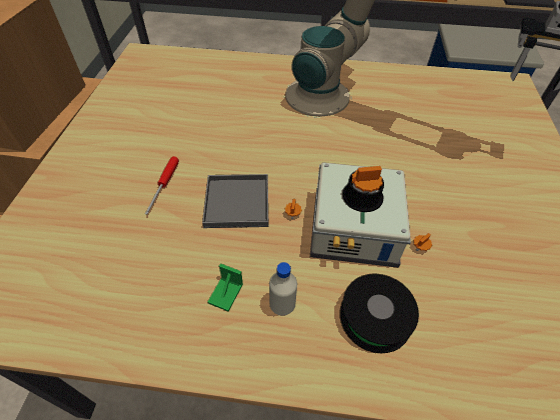

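View pics/side0.png

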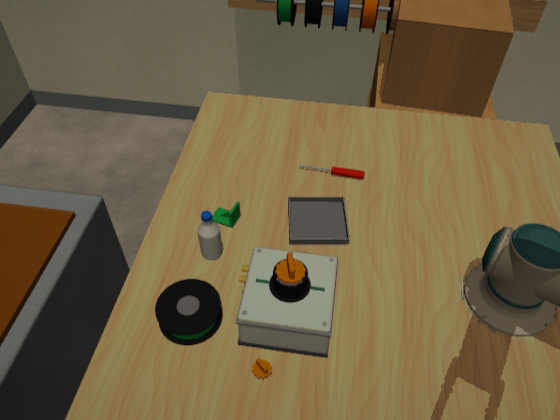

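Candidates that could be taken for the cap: the large one on the neck (scene 367,178; side 290,270), the small knob (scene 292,209) and the small knob (scene 423,243; side 262,369). I choose the one on the neck: it is the largest and sits at z≈0.176. Next I move above it for a close look.

```bash
cat > h.py <<'E'
from plant import r, gripper_to, inverse_kinematics, vision, models, telemetry as T
import numpy as np, cv2
from scipy.spatial.transform import Rotation as R
def quat(th):  # tool down, tool y at world angle th (deg)
    c,s=np.cos(np.radians(th)),np.sin(np.radians(th))
    q=R.from_matrix(np.array([[-s,c,0],[c,s,0],[0,0,-1.]]).T).as_quat()
    return [q[3],q[0],q[1],q[2]]
def yaw():
    w,x,y,z=T.current_tool_rot(); v=R.from_quat([x,y,z,w]).apply([0,1,0]); return np.degrees(np.arctan2(v[1],v[0]))
def pix2world(k,uv,z):
    w,x,y,zz=k["orientation"]; uv=np.atleast_2d(uv)
    d=np.c_[(uv[:,0]-k["cx"])/k["fx"],(uv[:,1]-k["cy"])/k["fy"],np.ones(len(uv))]
    d=R.from_quat([x,y,zz,w]).apply(d); p=np.array(k["position"])
    return p+d*((z-p[2])/d[:,2])[:,None]
E
python3 - <<'E'
from h import *
print(yaw())
for th in (0,15,90,-15-150,-90): 
    q=inverse_kinematics([0.53,0.125,0.21],quat(th)); print(th,None if q is None else np.round(q,2))
p=np.array(T.current_ee_pos())
r.move_l([p[0],p[1],0.36])
r.move_to([0.53,0.125,0.36],quat(15))
k=vision.get_calibration("wrist"); im=vision.snapshot("wrist")
cv2.imwrite("pics/w1.png",im[:,:,::-1]); print(k)
for t in ("cap_center","neck","tank"):
    print(t,[(np.round(d["at"],3).tolist(),round(d["score"],2)) for d in models.mark_of(t,"wrist")][:4])
print(T.current_t(),T.current_ee_pos(),T.current_joints())
E
```

```text
73.56738509212153
0 [ 0.1   0.24  1.6  -0.    1.3   0.1 ]
15 [ 0.1   0.24  1.6  -0.    1.3  -0.16]
90 [ 0.1   0.24  1.6  -0.    1.3  -1.47]
-165 None
-90 [ 0.1   0.24  1.6  -0.    1.3   1.67]
{'fx': 312.97944678239884, 'fy': 312.97944678239884, 'cx': 282.1417958983575, 'cy': 209.74998153754134, 'position': array([0.51103161, 0.19571046, 0.51395226]), 'orientation': array([0.12612277, 0.98329205, 0.13022653, 0.01645736])}
cap_center [([0.512, -0.027, 0.021], 0.88), ([0.53, 0.126, 0.176], 0.6), ([0.568, 0.286, 0.026], 0.55), ([0.754, -0.15, 0.025], 0.32)]
neck []
tank [([0.529, 0.131, -0.004], 0.9)]
4.1417 [0.52978872 0.12575526 0.36003473] [ 1.05176522e-01  1.84850466e-01  1.31501114e+00  1.14371023e-04
  1.64172335e+00 -1.58009500e-01]
```

View pics/w1.png

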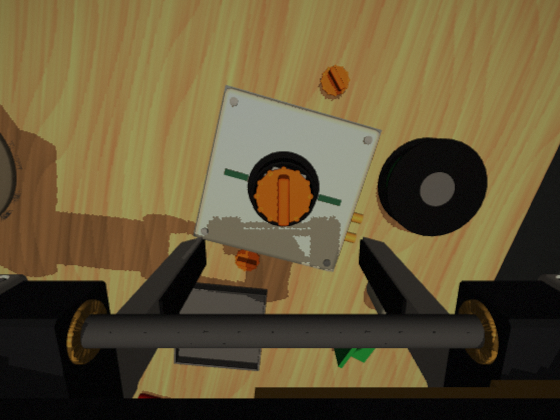

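The wrist view shows the large cap at (284,197) on the black neck, with its wing running from (284,177) to (284,226). The green marks are at about (236,176) and (330,201). The small knobs at (335,82) and (247,260) are much smaller, so the choice holds. Now angles and a close crop.

```bash
python3 - <<'E'
from h import *
k=vision.get_calibration("wrist")
im=cv2.imread("pics/w1.png")
hsv=cv2.cvtColor(im,cv2.COLOR_BGR2HSV)
g=cv2.inRange(hsv,(40,60,20),(90,255,200)); g[:150]=0; g[230:]=0; g[:,:215]=0; g[:,350:]=0
ys,xs=np.nonzero(g); w=pix2world(k,np.c_[xs,ys],0.118)[:,:2]
vx,vy,x0,y0=cv2.fitLine(w.astype(np.float32),cv2.DIST_L2,0,.01,.01).ravel(); print("marks",len(xs),np.degrees(np.arctan2(vy,vx)),x0,y0)
s=pix2world(k,[(234,102),(367,140),(327,262),(205,231)],0.12); print(s.round(3),s.mean(0))
for z,uv in ((.2055,[(284,177),(284,226)]),):
    a=pix2world(k,uv,z); print(a.round(4),a.mean(0).round(4),np.linalg.norm(a[1]-a[0]),np.degrees(np.arctan2(*(a[0]-a[1])[1::-1])))
cv2.imwrite("pics/w1c.png",cv2.resize(im[140:250,215:355],None,fx=5,fy=5,interpolation=cv2.INTER_CUBIC))
E
```

```text
marks 278 -0.41519544 0.5296715 0.124831505
[[0.448 0.21  0.12 ]
 [0.615 0.209 0.12 ]
 [0.616 0.041 0.12 ]
 [0.447 0.042 0.12 ]] [0.53128304 0.12534854 0.12      ]
[[0.5249 0.1507 0.2055]
 [0.5383 0.1016 0.2055]] [0.5316 0.1261 0.2055] 0.05089694434170698 105.1689773734635
```

View pics/w1c.png

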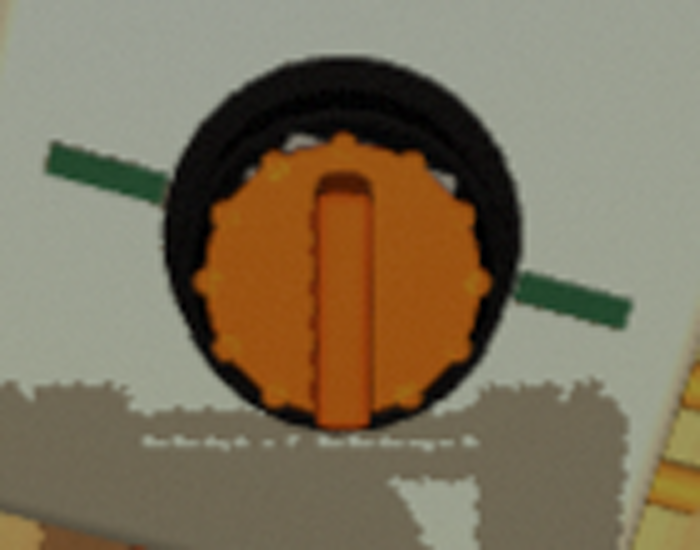

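The crop confirms the large cap, with its wing at world angle 105°, 75° clockwise of the marks' line (about 0°/180°). That fits the 68–84° given. Cap axis is (0.531, 0.126). Next: descend with partly closed fingers, feel for the disc, grip.

```bash
python3 - <<'E'
from h import *
X,Y=0.531,0.1257
gripper_to(0.030,10)
r.move_to([X,Y,0.25],quat(15))
r.move_l([X,Y,0.208],vel=0.12)
hit=r.move_l([X,Y,0.193],vel=0.02,guard=3)
p=np.array(T.current_ee_pos()); print("touch",hit,p,T.current_wrist_force())
r.move_l([X,Y,p[2]+0.001],vel=0.02)
w0=(np.round(T.current_wrist_force(),2),np.round(T.current_torque(),3)); print(w0)
gripper_to(0.0,40)
print(T.current_opening(),T.current_finger_force(),np.round(T.current_wrist_force(),2),np.round(T.current_torque(),3),T.current_ee_pos(),T.current_t())
E
```

```text
touch True [0.53118727 0.1257089  0.19858404] [-0.3031406  -0.45668281  6.46056509]
(array([ 0.4 , -0.11,  0.7 ]), array([-0.06 , -0.113, -0.029]))
0.011744546766166044 39.99917507171631 [ 0.01  0.76 -1.02] [-0.029 -0.045 -0.006] [0.5309339  0.12568313 0.19937378] 7.4417
```

```bash
python3 - <<'E'
from h import *
X,Y,Z=0.531,0.1257,T.current_ee_pos()[2]
base=[];th=15
while th<52:
    th+=1.5
    r.move_l([X,Y,Z],quat(th),vel=0.02)
    tz=T.current_torque()[2]; f=T.current_wrist_force()
    print(th,round(yaw(),1),round(tz,3),np.round(f,1),round(T.current_ee_pos()[2],4),round(T.current_t(),2))
    if abs(tz)>0.33 or (len(base)>4 and abs(tz)-np.median(np.abs(base[-5:]))>0.12): break
    base.append(tz)
E
```

```text
16.5 16.5 0.047 [-0.1  1.2  0.4] 0.1993 7.69
18.0 18.0 0.024 [-0.6  0.6  0.2] 0.1994 7.94
19.5 19.5 0.052 [0.1 0.2 0.7] 0.1993 8.19
21.0 21.0 -0.01 [-0.6  0.5  0.4] 0.1993 8.44
22.5 22.5 0.073 [-0.  -0.3  0.2] 0.1994 8.69
24.0 24.0 -0.016 [-0.2 -0.2  0.1] 0.1994 8.94
25.5 25.4 0.033 [-0.5  0.2  0. ] 0.1994 9.19
27.0 26.9 0.008 [-0.6 -0.7 -1.3] 0.1994 9.44
28.5 28.5 -0.042 [ 0.2  0.2 -0.4] 0.1994 9.69
30.0 30.0 0.044 [-0.8  0.   0.1] 0.1994 9.94
31.5 31.5 -0.077 [ 0.7 -0.3 -0. ] 0.1993 10.19
33.0 32.9 -0.109 [ 0.2  0.1 -0.5] 0.1994 10.44
34.5 34.4 -0.348 [ 0.1  0.4 -0.6] 0.1994 10.69
```

The stop is felt at tool yaw ≈34° (wing about 56° short of open), with the moment rising to 0.35 N m. Now hold briefly, ease off a degree, and press down.

```bash
python3 - <<'E'
from h import *
X,Y,Z=0.531,0.1257,0.1994
r.hold(0.2); print(T.current_torque()[2],T.current_opening())
r.move_l([X,Y,Z],quat(33),vel=0.02); print("eased",T.current_torque()[2])
z=Z;prev=None
while z>Z-0.0115:
    z-=0.0005
    r.move_l([X,Y,z],quat(33),vel=0.01)
    r.hold(0.05)
    f=np.mean([T.current_wrist_force()[2] for _ in range(3)])
    print(round((Z-z)*1e3,1),round(f,1),round((Z-T.current_ee_pos()[2])*1e3,2),round(T.current_torque()[2],2))
    if f>17 : break
print(T.current_t())
E
```

```text
-0.3432935706025599 0.011718466118984416
eased -0.18373355675600336
0.5 2.5 0.06 -0.14
1.0 6.1 0.1 -0.11
1.5 7.6 0.26 -0.1
2.0 8.7 0.61 -0.14
2.5 9.2 1.13 -0.07
3.0 8.1 1.67 -0.13
3.5 6.7 2.45 0.01
4.0 8.0 2.73 -0.1
4.5 8.5 3.2 -0.03
5.0 7.8 3.63 -0.03
5.5 8.3 4.09 -0.0
6.0 8.7 4.56 -0.01
6.5 9.0 4.97 -0.0
7.0 9.1 5.46 0.04
7.5 10.7 5.74 -0.08
8.0 12.5 5.75 -0.01
8.5 15.0 5.76 -0.04
9.0 18.4 5.76 0.0
16.5417
```

Bottom felt at 5.75 mm, so about 2.75 mm was needed. I ease up to about 5 mm and turn to the open direction.

```bash
python3 - <<'E'
from h import *
X,Y,Z=0.531,0.1257,0.1994
z=Z-0.0067
r.move_l([X,Y,z],quat(33),vel=0.01)
th=33
while th<89.5:
    th=min(th+3,89.5)
    r.move_l([X,Y,z],quat(th),vel=0.02)
    tz=T.current_torque()[2]; f=T.current_wrist_force()
    print(th,round(yaw(),1),round(tz,3),np.round(f,1),round((Z-T.current_ee_pos()[2])*1e3,2),round(T.current_t(),2))
    if abs(tz)>0.33: break
E
```

```text
36 36.0 -0.018 [-1.4 -0.1  9.4] 5.11 17.18
39 39.0 0.036 [-1.1  0.2  8.7] 5.06 17.43
42 42.0 -0.011 [-0.9  0.6  9.4] 5.0 17.68
45 45.0 0.021 [-1.4 -0.9  8.5] 4.98 17.93
48 48.0 -0.032 [-0.3  0.1  9.3] 4.95 18.18
51 51.0 -0.002 [-0.7 -0.   9.8] 4.95 18.43
54 54.0 0.013 [-0.3 -0.3  9. ] 4.93 18.68
57 57.0 0.055 [-0.9 -0.2  9.3] 4.88 18.93
60 60.0 0.046 [-0.5  1.   8.8] 4.89 19.18
63 63.0 0.041 [-0.7  0.8  9.8] 4.84 19.43
66 66.0 0.001 [-0.   1.   9.3] 4.84 19.68
69 69.0 0.024 [-0.7  0.6  9.9] 4.83 19.93
72 72.0 0.065 [-0.2  0.3  8.3] 4.84 20.18
75 75.0 -0.02 [-0.1  0.6  8.7] 4.8 20.43
78 78.0 0.005 [-0.3  0.8  9.2] 4.81 20.68
81 81.0 0.008 [-0.6  0.5  8.3] 4.79 20.93
84 84.0 0.023 [0.3 1.3 8.1] 4.79 21.18
87 87.0 0.003 [0.9 1.1 8.5] 4.77 21.43
89.5 89.5 -0.005 [-1.   0.8  9.2] 4.78 21.68
```

```bash
python3 - <<'E'
from h import *
X,Y,Z=0.531,0.1257,0.1994
print(T.current_opening(),T.current_finger_force())
r.move_l([X,Y,Z],vel=0.02); print(T.current_wrist_force())
hit=r.move_l([X,Y,Z+0.012],vel=0.02,guard=10); print(hit,T.current_ee_pos(),T.current_wrist_force(),T.current_opening())
im=vision.snapshot("side");cv2.imwrite("pics/s2.png",cv2.resize(im[180:360,180:400],None,fx=3,fy=3)[:,:,::-1])
E
```

```text
0.011663367764668532 40.12766383588314
[1.02554165 1.29392464 6.01208239]
False [0.53071313 0.12562289 0.21107113] [-0.38736605  0.41918073 -1.60929012] 0.011903033631098889
```

View pics/s2.png

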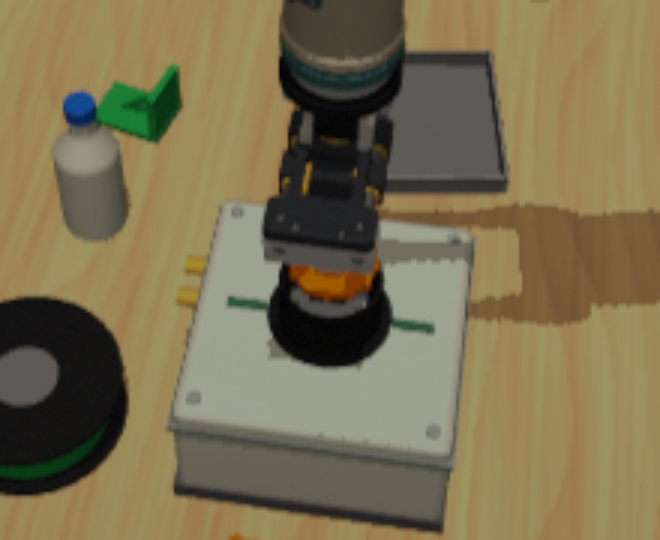

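The disc has risen out of the neck with the hand (wrist carries about 1.6 N, the cap's weight), so the cap is free. I lift it and carry it to the tray.

```bash
python3 - <<'E'
from h import *
X,Y=0.531,0.1257; tx,ty=0.492,-0.173
r.move_l([X,Y,0.29],vel=0.08); r.hold(0.15)
print(T.current_opening(),T.current_wrist_force())
r.move_l([tx,ty,0.29],vel=0.15)
r.move_l([tx,ty,0.085],vel=0.1)
hit=r.move_l([tx,ty,0.05],vel=0.02,guard=4)
p=T.current_ee_pos(); print(hit,p,T.current_wrist_force(),T.current_t())
E
```

```text
0.011886527062068076 [ 0.07133564 -0.33338016 -0.74890096]
True [ 0.49191673 -0.17295557  0.0592984 ] [-0.74881668 -0.87732095  3.84668232] 29.8
```

```bash
python3 - <<'E'
from h import *
p=np.array(T.current_ee_pos())
gripper_to(0.035)
r.move_l([p[0],p[1],0.20],vel=0.08)
r.move_to([0.40,-0.05,0.36],quat(90))
im=vision.snapshot("scene");cv2.imwrite("pics/s3.png",im[:,:,::-1])
print([(np.round(d["at"],3).tolist(),round(d["score"],2)) for d in models.mark_of("cap_center","scene")],T.current_t())
E
```

```text
[([0.492, -0.175, 0.036], 0.94), ([0.508, -0.031, 0.022], 0.72), ([0.572, 0.285, 0.025], 0.62)] 33.275
```

View pics/s3.png

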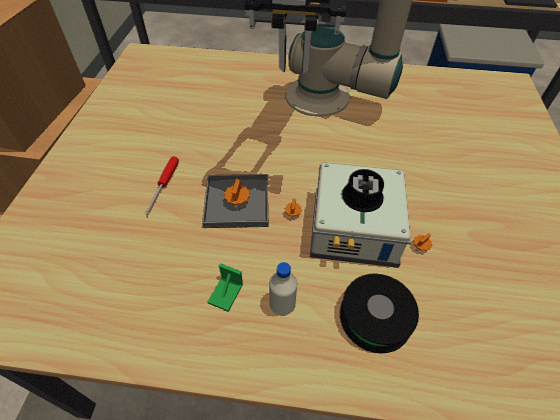

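The cap stands upright at the tray's centre (237,194), the neck is open (365,185), and the bystanders are where they were. Handing in.

```bash
python3 -c "
from plant import r
print(r.sign_off())"
```

```text
the job is handed in; nothing more can be done
None
```

The coolant tank is open, the cap stands upright near the centre of the grey tray, and the job is handed in at about 33 s of the 69 s allowed; the hand-in call returned no verdict.

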